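# Draw the bench rack's shelf out to its line and hold it

## Robot

A 6-joint arm with a two-finger parallel gripper is mounted at the origin on the work surface. World frame = base frame: x ahead of the robot, y to its left, z up, the work surface at z = 0. Lengths are in m, angles in rad, forces in N, time in s.
With the tool pointing down it reaches from about 0.25 to 0.8 m from the base axis. Payload 3.9 kg.
Tool frame: the origin (TCP) lies midway between the tips of the shut fingers; the grasp point (between the pads) lies 19 mm behind it; z points along the fingers, y is the line along which they close (so a half turn about z gives the same grasp; the last joint's range is limited). The gripper opens to 85 mm and grips with 20 to 120 N. Pads are 22 mm wide; open, the fingers measure 114 mm over their backs; the gripper's body (76 mm by 85 mm) begins 54 mm behind the grasp point. The pads swing forward as they close: fully open they stand 13 mm farther back than shut.
Start: joints at [1.235, 0.26, -0.138, 1.173, 0, 1.571], TCP at [0.173, 0.496, 0.231] pointing down, gripper open.
Joint ranges: [-2.78, 2.78], [-0.83, 1.72], [-1.28, 1.37], [-1.9, 2.12], [-1.57, 1.48], [-3.14, 3.14]. Speed limits (rad/s): [2.57, 2.57, 3.14, 3.14, 3.14, 3.14].

## Interface

Orientations are given as [roll, pitch, yaw] about the fixed x, y, z axes, in that order (R = Rz(yaw) Ry(pitch) Rx(roll)).
In Python, from cell import sensors, get_image, arm, search_frame, masks_of gives the robot as it stands. The module is installed in compiled form; this text tells all that it offers.
- The arm moves only by the tool send_rows, never from a script. Its argument "series" is a list of rows, each an object with "translation": the shift along the tool's x, y, z in m, a list of three; "rotation": the turn, a rotation vector about the tool's x, y, z in rad, a list of three; "grip": the closure, from -1 (fully open) to 1 (shut), so that 0 is half open. A call has 1 to 8 rows; each row is the pose to reach, as a shift and turn from the pose commanded when the call began, along the tool's axes at that moment; what a row does not reach only later rows make up. A row lasts 1/8 s, in which the tool goes at most 62.5 mm and 10.7 degrees, less where a joint would pass 70% of its speed; a pose out of reach is approached as far as the arm can. A call with a gripper value outside its range is refused whole. The fingers move at their own pace and stop on an object; the grip force is fixed at half the most. Time passes only in rows, so rows that repeat a pose let the fingers close. It gives the time, the measured TCP pose, the force, the opening and the grip force at its end, in the units of the state.
- sensors.get_obs(): the state, without advancing time (a new reading comes with each control period).
- get_image(name): name is "scene" or "top"; returns a dict with "color" (384x512x3 uint8, red, green, blue), "fov_y" (degrees; the focal length in pixels is half the picture's height over the tangent of half this angle, whatever the lens; pixels are square), "cx", "cy" (the principal point, pixels), "k1" (the pictures are not rectified: a ray, as slopes to the right and down, at radius r is drawn at 1 + k1 r^2 times it, then the intrinsics apply), "R" (3x3) and "t" (3): a world point X has camera coordinates R X + t. Camera axes: x right, y down, z forward; pixel columns grow to the right and rows downward; lengths in m; the calibration is good to about 2 mm. A picture is of the moment at which its call begins. There is no depth.
- arm.sign_off(): hands the job in; it is judged then, once.
Trained networks look in the newest picture that a camera, given by its name, has taken for a name from the list of things; names that differ only in an ending like _2 or _b are one class to them, and where a whole thing is asked for, a point or a joint stands for the part that bears it (a point fixed in the world has none). Each returns a list of dicts, best first, with "confidence" (0 to 1); they miss things now and then, are a little off and sometimes report something else, mostly with a low value. They report only what shows in the picture. A call takes as long as a camera call.
- search_frame(thing, camera): "extent" ([left, top, width, height] in pixels, round what is visible of it).
- masks_of(thing, camera): "region" (384x512 bool, what is visible of it) and "extent" ([left, top, width, height] in pixels, round what is visible of it).
The state is a dict: "time": time; "q": joint angles; "qvel": joint speeds; "tau": joint torques, N m; "eef_pos": TCP position; "tool_rot": TCP orientation; "force": force on the tool from outside, world axes, zero at the start; "moment": the same for the moment, N m; "finger_gap": finger opening in m; "grip_force": force on a finger pad.
Only numpy, scipy, OpenCV 4.12 (cv2) and the standard library are available. Lean on these libraries where they do the work, as an engineer would, in place of code of your own. Each camera call takes 0.05 s, during which the arm holds its last target. There are 200 camera calls.

## Task

First take the clear blue-capped bottle that stands in the way in front of the bench shelf rack and stand it in the free half of the white spill tray, beside the amber bottle. Then grip the rack's white top shelf by its front upstand and draw it straight and level out over the front until the blue line across it is even with the front ends of the runners, with the pink tube rack still standing on it. Finish holding it there: the shelf has no stop and would tip off if let go, so the program ends while the fingers still grip it, ready for a colleague to reach the tubes; leave everything else on the bench where it is.

Things in the scene. Friction and masses are not known exactly. Their poses are not given: they have to be found in the camera images.
- bottle_center (a point): Clear glass lab bottle with white label and blue screw cap, loose, upright, standing on the bench in the way of the shelf, 0.18 kg. Body 56 mm dia up to 60 mm height, shoulder narrowing to a 34 mm neck at 76 mm, ribbed cap 44 mm dia from 86 mm to the top at 110 mm. Point: bottle centre, 55 mm above its foot; z up along the bottle.
- tray: White plastic spill tray fixed to the bench, outside 150 mm (its x) x 240 mm (its y) x 20 mm high, walls and floor 4 mm. Origin: centre of its underside, on the bench. The amber bottle stands in the -y half.
- tray_free (a point): Middle of the free half of the spill tray, on its inner floor (4 mm above the bench), 55 mm from the tray's centre towards the tray's +y. Same axes as the tray.
- amber_center (a point): Amber bottle of the same shape and size in the other half of the spill tray (about 110 mm from the free spot), loose, not to be disturbed. Point: its centre, 55 mm above its foot.
- rack: Fixed light-grey two-tier bench shelf rack, 300 mm long (its x), 245 mm wide, 101 mm high. Origin: on the bench under the middle of its front. Its two upper runners are 20 mm wide angle ledges with guide flanges 14 mm high beside the shelf (3 mm play each side); they carry the shelf from below only: nothing holds it down, no front stop.
- runner_front (a point): Point midway between the blue-capped front ends of the rack's two upper runners, at the height of the runner tops (85 mm above the bench). x points into the rack along the runners (the shelf is drawn out towards -x), y across, z up.
- shelf: Loose white shelf board on the upper runners, 320 (its x) x 200 x 10 mm, 0.4 to 0.65 kg, sliding by plain friction (a few N). Origin: centre of its underside; x points into the rack. At the start its front face stands 30 to 60 mm out of the runners; at the line 210 mm, well past its balance, and whoever grips the front then carries 1 to 4 N.
- upstand_mid (a point): Middle (in length, thickness and height) of the aluminium upstand along the shelf's front edge, the place to grip: 10 mm thick (shelf x), 200 mm wide, rising 35 mm above the board's top; its top edge is 17.5 mm above this point. Fingers go in front of and behind it, closing along the shelf's x. The tube rack begins 75 mm or more behind it.
- line_mid (a point): Middle of the blue line, 6 mm wide, across the full width of the shelf's top, 210 mm behind the shelf's front face and 205 mm behind upstand_mid. Point on the board's top; x into the rack, y across, z up.
- tubes_center (a point): Pink tube rack with coloured caps, 80 x 150 x 45 mm, 0.14 kg, standing loose on the shelf between upstand and line, long side across; it rides along by friction. Point: its centre, 22.5 mm above its foot.
- tipbox: Pipette tip box, 122 x 84 x 67 mm, pale with blue lid, loose bystander. Origin: centre of its underside.
- pcrrack_center (a point): Lime-green microtube rack, 85 x 125 x 30 mm, loose bystander. Point: its centre, 15 mm above its foot.
- timer: White bench timer, 65 x 65 x 16 mm, loose bystander. Origin: centre of its underside.
- penpot: Lime-green pen pot with markers, 72 mm dia, 150 mm high, loose bystander. Origin: centre of its underside.

How it is judged:
On the way, in this order (a step that is already met when the one before it is completed fails the run):
1. the clear bottle stands upright in the spill tray before the shelf has been drawn (x of bottle_center in the frame of tray between -0.045 and 0.045 m and y of bottle_center in the frame of tray between -0.09 and 0.09 m and z of bottle_center in the frame of tray between 0.053 and 0.065 m and angle between bottle_center's own z axis and vertical below 0.1 rad and distance of line_mid from where it was at the start of the episode below 0.03 m), for 0.2 s.
2. the shelf is gripped and drawn more than 130 mm out, level on its runners (angle between line_mid's own z axis and vertical below 0.05 rad and angle between the x axis of line_mid and the x axis of runner_front, either way round below 0.06 rad and y of line_mid in the frame of runner_front between -0.008 and 0.008 m and z of line_mid in the frame of runner_front between 0.002 and 0.02 m and contact force between the fingers and shelf above 3 N and x of line_mid in the frame of runner_front below 0.08 m), for 0.1 s.
At the end, for the whole second after the job is handed in: Fingers still grip the shelf (over 3 N); it is at rest, level within 3 degrees and straight on its runners, blue line within 10 mm of their front ends, tube rack standing on it; the clear bottle stands upright in the spill tray; bystanders are within 30 mm of where they stood (x of bottle_center in the frame of tray between -0.045 and 0.045 m and y of bottle_center in the frame of tray between -0.09 and 0.09 m and z of bottle_center in the frame of tray between 0.053 and 0.065 m and angle between each of bottle_center, amber_center's own z axis and vertical below 0.1 rad and angle between line_mid's own z axis and vertical below 0.05 rad and angle between the x axis of line_mid and the x axis of runner_front, either way round below 0.06 rad and y of line_mid in the frame of runner_front between -0.008 and 0.008 m and z of line_mid in the frame of runner_front between 0.002 and 0.02 m and x of line_mid in the frame of runner_front between -0.01 and 0.01 m and angle between tubes_center's own z axis and vertical below 0.12 rad and z of tubes_center in the frame of line_mid between 0.015 and 0.03 m and x of tubes_center in the frame of line_mid between -0.15 and -0.02 m and y of tubes_center in the frame of line_mid between -0.05 and 0.05 m and contact force between the fingers and shelf above 3 N and linear speed of shelf below 0.01 m/s and distance of each of amber_center, tipbox, pcrrack_center, timer, penpot from where it was at the start of the episode below 0.03 m); the arm keeps its last pose, push and grip.
It fails at once if the shelf tips or falls off its runners (angle between line_mid's own z axis and vertical above 0.2 rad or z of line_mid in the frame of runner_front below -0.03 m).
It fails at once if the tube rack tips or falls (angle between tubes_center's own z axis and vertical above 0.4 rad or z of tubes_center in the frame of runner_front below 0 m).
It fails at once if a bottle is knocked over (angle between any of bottle_center, amber_center's own z axis and vertical above 0.8 rad).
It fails at once if a bystander is knocked away (distance of any of amber_center, tipbox, pcrrack_center, timer, penpot from where it was at the start of the episode above 0.06 m).
It also fails if it takes over 53 s, if anything falls off the work surface, if the arm or the gripper's body presses on something with over 40 N, if the wrist force passes 120 N, or if a joint passes its speed limit or range.

## Working session

There is one attempt and no reset: what is moved stays moved. The work goes in short steps, Python scripts to look and compute and a tool call to move; the robot and the scene stay as the last step left them, time stands still between calls to the robot, and variables do not carry over. Pictures are saved under pics/ and viewed, at most 10 in all, crops included, and the job is handed in when it is done.

Besides the shell and the picture viewer there is one more tool, called after "Call:" in YAML: its name, and indented under it one key for each argument. send_rows: Moves the arm, as the interface text tells. Its arguments: {"type":"object","properties":{"series":{"type":"array","items":{"type":"object","properties":{"translation":{"type":"array","items":{"type":"number"}},"rotation":{"type":"array","items":{"type":"number"}},"grip":{"type":"number"}}}}},"required":["series"]}

```bash
mkdir -p pics; cat > h.py <<'E'
import numpy as np, cv2
from cell import sensors, get_image, arm, search_frame, masks_of
def K(im):
    f=192/np.tan(np.radians(im['fov_y']/2)); return np.array([[f,0,im['cx']],[0,f,im['cy']],[0,0,1.]]),np.array([im['k1'],0,0,0.])
def onplane(im,uv,z):
    k,d=K(im); R=np.array(im['R']);t=np.array(im['t'])
    p=cv2.undistortPoints(np.array(uv,float).reshape(-1,1,2),k,d).reshape(-1,2)
    r=np.c_[p,np.ones(len(p))]@R; c=-R.T@t
    return c+r*((z-c[2])/r[:,2])[:,None]
def proj(im,X):
    k,d=K(im); return cv2.projectPoints(np.array(X,float).reshape(-1,1,3),cv2.Rodrigues(np.array(im['R']))[0],np.array(im['t'],float),k,d)[0].reshape(-1,2)
def save(im,n,crop=None,s=1):
    c=im['color'][:,:,::-1]
    if crop: x,y,w,h=crop; c=c[y:y+h,x:x+w]
    cv2.imwrite('pics/'+n,cv2.resize(c,None,fx=s,fy=s,interpolation=cv2.INTER_CUBIC))
E
python3 - <<'E'
from h import *
np.set_printoptions(precision=4,suppress=True)
o=sensors.get_obs(); print({k:np.round(v,3) for k,v in o.items()})
for c in ['top','scene']:
    im=get_image(c); save(im,c+'0.png',s=1.5); print(c,'cam',-np.array(im['R']).T@im['t'],im['fov_y'],im['k1'])
    for n in ['bottle_center','amber_center','tray','rack','shelf','upstand_mid','line_mid','tubes_center','tipbox','pcrrack_center','timer','penpot']:
        r=search_frame(n,c); print(n,[(np.round(x['extent']),round(x['confidence'],2)) for x in r[:2]])
E
```

```text
{'time': np.float64(0.0), 'q': array([ 1.235,  0.261, -0.139,  1.173, -0.   ,  1.571]), 'qvel': array([-0.001,  0.   ,  0.001,  0.001, -0.001,  0.   ]), 'tau': array([  0.   , -40.568,  25.392,   0.019,   0.   ,  -0.   ]), 'eef_pos': array([0.173, 0.495, 0.23 ]), 'tool_rot': array([-3.14 ,  0.   ,  2.806]), 'force': array([-0.514, -0.209,  0.022]), 'moment': array([-0.004,  0.07 ,  0.038]), 'grip_force': np.float64(0.0), 'finger_gap': np.float64(0.085)}
top cam [ 0.2762 -0.0288  1.4967] 45.06666441919164 -0.18354082973351246
bottle_center []
amber_center [(array([369., 204.,  23.,  23.]), 0.84)]
tray [(array([324., 187.,  75.,  54.]), 0.63)]
rack [(array([324., 189.,  72.,  54.]), 0.68), (array([362., 132.,  26.,  34.]), 0.17)]
shelf [(array([123., 118., 110.,  74.]), 0.61)]
upstand_mid [(array([122., 111., 110.,  84.]), 0.74)]
line_mid [(array([119., 115., 114.,  80.]), 0.72)]
tubes_center [(array([165., 128.,  34.,  52.]), 0.59)]
tipbox [(array([110., 228.,  43.,  46.]), 0.71)]
pcrrack_center [(array([264., 120.,  41.,  29.]), 0.62)]
timer [(array([305., 132.,  27.,  23.]), 0.62), 
[... 245 characters left out ...]
27., 212.,  20.,  39.]), 0.95)]
tray [(array([324., 178.,  41.,  34.]), 0.49)]
rack [(array([303., 176., 119.,  77.]), 0.9), (array([292., 177., 118.,  56.]), 0.2)]
shelf [(array([294., 179., 116.,  53.]), 0.82)]
upstand_mid [(array([289., 177., 119.,  53.]), 0.73), (array([243., 256.,  50.,  40.]), 0.66)]
line_mid [(array([293., 178., 114.,  52.]), 0.82), (array([307., 173., 112.,  81.]), 0.49)]
tubes_center []
tipbox [(array([312., 149.,  38.,  27.]), 0.93), (array([210., 266.,  30.,  29.]), 0.16)]
pcrrack_center [(array([245., 256.,  48.,  38.]), 0.93)]
timer [(array([209., 267.,  29.,  30.]), 0.86), (array([302., 175., 121.,  78.]), 0.28)]
penpot [(array([140., 250.,  36.,  53.]), 0.77)]
```

View pics/top0.png

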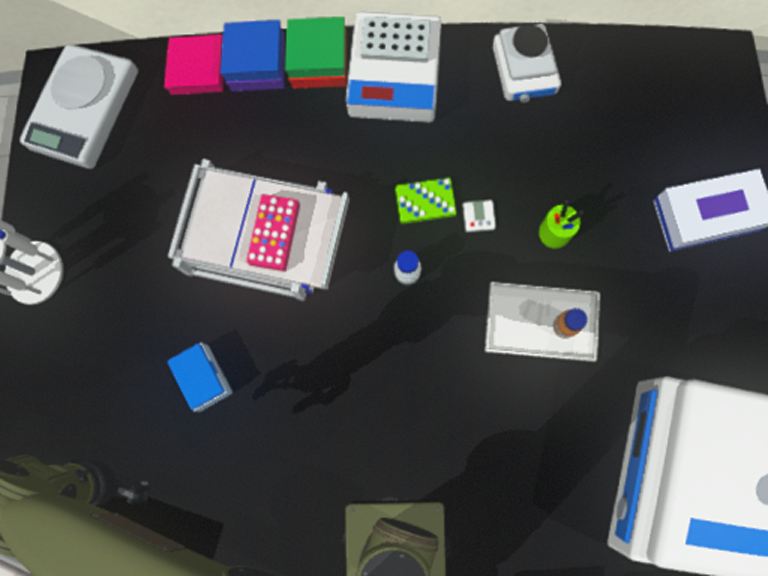

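View pics/scene0.png

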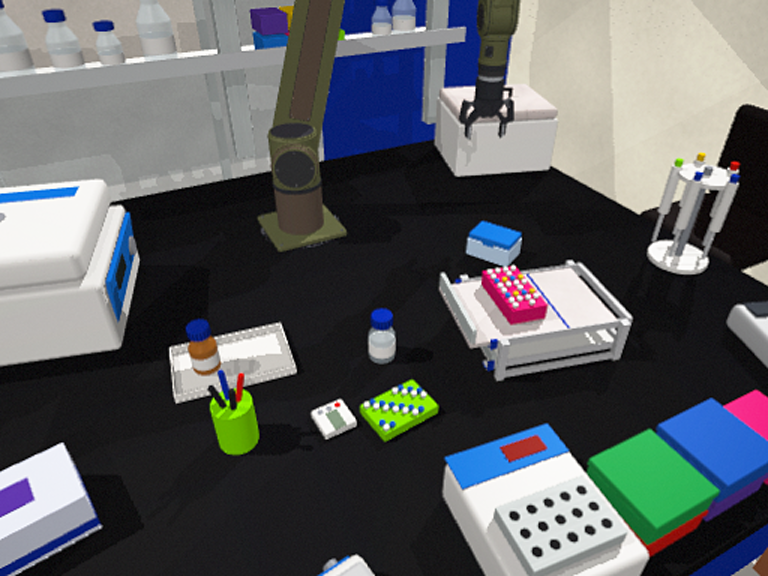

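The top view shows the rack at upper left, its front to the right (upstand from about (231,128) to (218,192) in raw pixels). The blue-capped bottle is at (271,175) and the tray at (362,214), with the amber bottle in its right half. The scene view agrees. I'll zoom in to measure.

```bash
python3 - <<'E'
from h import *
np.set_printoptions(precision=4,suppress=True)
im=get_image('top'); save(im,'t1.png',(115,100,175,110),4.5)
im2=get_image('scene'); save(im2,'s1.png',(100,165,330,110),2.4)
for n,z in [('line_mid',0),('upstand_mid',0)]:pass
hsv=cv2.cvtColor(im['color'],cv2.COLOR_RGB2HSV)
blue=((hsv[...,0]>105)&(hsv[...,0]<130)&(hsv[...,1]>120)&(hsv[...,2]>50)).astype(np.uint8)
n,l,s,c=cv2.connectedComponentsWithStats(blue)
for i in range(1,n):
    if s[i,4]>8 and 90<c[i][1]<240: 
        print(s[i],c[i],[onplane(im,c[i],z)[0,:2] for z in (.095,.11)])
print('tray corners',onplane(im,[[327,188],[400,194],[397,240],[323,234]],.02))
print('upst',onplane(im,[[232,128],[219,192]],.13))
E
```

```text
[163 120   7  24  24] [165.9583 131.5   ] [array([0.7491, 0.2959]), array([0.7441, 0.2924])]
[217 126   5   3  12] [218.8333 126.9167] [array([0.7589, 0.1248]), array([0.7537, 0.1232])]
[465 127  33  19 405] [481.2173 135.9506] [array([ 0.7151, -0.734 ]), array([ 0.7104, -0.7265])]
[436 131  14  36  68] [442.25   148.3971] [array([ 0.6736, -0.5921]), array([ 0.6693, -0.5861])]
[376 149   6   3  13] [378.6154 150.3846] [array([ 0.6698, -0.3808]), array([ 0.6656, -0.377 ])]
[  0 153   3   6  14] [  0.7857 155.7857] [array([0.6896, 0.8781]), array([0.6852, 0.8684])]
[154 163   4  14  14] [155.5 169.5] [array([0.6242, 0.3262]), array([0.6205, 0.3224])]
[264 167  15  15 172] [271.343  173.7267] [array([ 0.6013, -0.0391]), array([ 0.5979, -0.039 ])]
[201 190   7   6  17] [204.2353 192.4706] [array([0.5468, 0.1702]), array([0.5439, 0.168 ])]
[377 206  14  14 147] [383.5442 212.4898] [array([ 0.4712, -0.3824]), array([ 0.4691, -0.3786])]
tray corners [[ 0.5669 -0.2198  0.02  ]
 [ 0.5413 -0.4608  0.02  ]
 [ 0.3909 -0.4402  0.02  ]
 [ 0.4172 -0.2004  0.02  ]]
upst [[0.7421 0.0799 0.13  ]
 [0.5405 0.1203 0.13  ]]
```

View pics/t1.png

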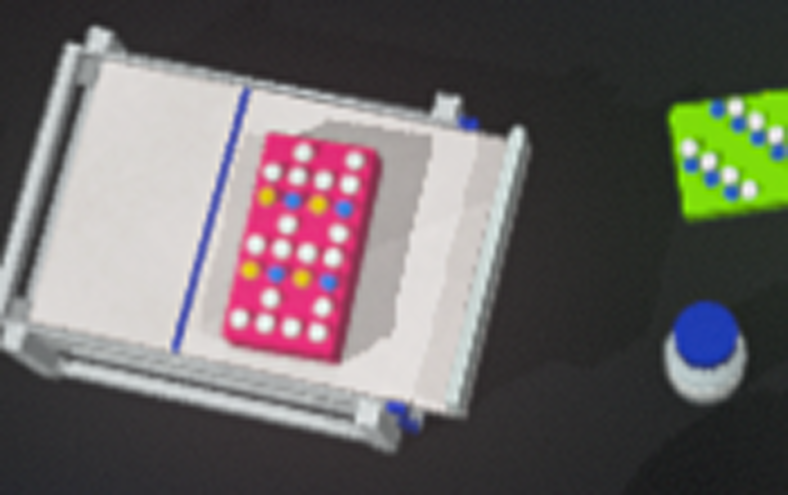

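View pics/s1.png

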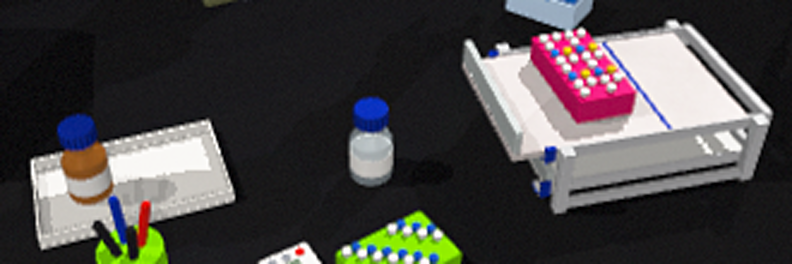

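The crops show the blue line running from about (170,120) to (154,178) in raw pixels, the upstand top from (230.6,129) to (217,192), and the blue runner caps at (219,127) and (204,192). The bottle cap is at (271,174). I'll refine the rack pose, cross-check with the scene camera and compute the first move.

```bash
cat >> h.py <<'E'
from scipy.spatial.transform import Rotation as Ro
def delta(X,ang=None):
    """tool-frame shift and turn to reach world X, with tool down and tool y at world angle ang (deg)"""
    o=sensors.get_obs(); R=Ro.from_euler('xyz',o['tool_rot'])
    tr=R.inv().apply(np.array(X)-o['eef_pos'])
    rv=np.zeros(3)
    if ang is not None:
        a=np.radians(ang); c=[]
        for b in (a,a+np.pi):
            y=np.array([np.cos(b),np.sin(b),0]);z=np.array([0,0,-1.]);x=np.cross(y,z)
            c.append((R.inv()*Ro.from_matrix(np.c_[x,y,z])).as_rotvec())
        rv=min(c,key=np.linalg.norm)
    print('delta',np.round(tr,4),'rot',np.round(rv,4)); return tr,rv
E
python3 - <<'E'
from h import *
np.set_printoptions(precision=4,suppress=True)
im=get_image('top'); c=im['color'].astype(int)
# blue line: blueness weighted centroid per row
B=c[...,2]-(c[...,0]+c[...,1])/2
pts=[]
for v in range(121,177):
    u0=169.9+(v-119.6)*(154.1-169.9)/(177.8-119.6); us=np.arange(int(u0)-4,int(u0)+6); w=np.clip(B[v,us]-25,0,None)
    if w.sum()>20: pts.append([(w*us).sum()/w.sum(),v])
P=onplane(im,pts,.095)[:,:2]
vx,vy,x0,y0=cv2.fitLine(P.astype(np.float32),cv2.DIST_HUBER,0,.01,.01).ravel(); print('line',len(pts),'ang',np.degrees(np.arctan2(vy,vx)),x0,y0)
e=onplane(im,[[169.9,119.6],[154.1,177.8]],.095);print('line ends',e,'mid',e.mean(0))
u=onplane(im,[[230.6,128.9],[217.2,191.6]],.13);print('upst',u,u.mean(0))
cp=onplane(im,[[218.8,126.9],[204.2,192.5]],.095);print('caps',cp,cp.mean(0))
s=get_image('scene')
L=lambda x,y,f:(np.array([x,y])/f)
a=np.array([100,165])
for nm,p,z in [('upst top ends',[[466,42],[518,155]],.13),('line ends',[[606,42],[668,128]],.095),('caps',[[494,53],[551,153]],.095),('bottle cap top',[[372,104]],.11),('bottle cap mid',[[371,115]],.098),('amber cap',[[77,132]],.102)]:
    q=onplane(s,np.array(p)/2.4+a,z);print(nm,q[:,:2],q.mean(0)[:2])
tc=onplane(s,np.array([[33,158],[211,122],[234,201],[44,247]])/2.4+a,.02);print('tray scene',tc[:,:2],tc.mean(0))
delta([.599,-.039,.20],-4)
E
```

```text
line 56 ang -13.691836 0.6931102 0.3094947
line ends [[0.7892 0.2842 0.095 ]
 [0.5974 0.33   0.095 ]] mid [0.6933 0.3071 0.095 ]
upst [[0.7392 0.0842 0.13  ]
 [0.5418 0.1258 0.13  ]] [0.6405 0.105  0.13  ]
caps [[0.7589 0.1249 0.095 ]
 [0.5467 0.1703 0.095 ]] [0.6528 0.1476 0.095 ]
upst top ends [[0.5578 0.1298]
 [0.7817 0.0624]] [0.6698 0.0961]
line ends [[0.605  0.3372]
 [0.793  0.2851]] [0.699  0.3111]
caps [[0.556  0.1793]
 [0.7653 0.1256]] [0.6607 0.1524]
bottle cap top [[ 0.5988 -0.0336]] [ 0.5988 -0.0336]
bottle cap mid [[ 0.6048 -0.038 ]] [ 0.6048 -0.038 ]
amber cap [[ 0.4756 -0.3784]] [ 0.4756 -0.3784]
tray scene [[ 0.3976 -0.4348]
 [ 0.4321 -0.2005]
 [ 0.5941 -0.225 ]
 [ 0.5657 -0.4518]] [ 0.4974 -0.328   0.02  ]
delta [-0.5784 -0.3644  0.0313] rot [ 0.     -0.      1.3048]
```

Call:
send_rows:
  series:
    - {"translation": [-0.044,-0.028,0],"rotation": [0,0,0.163],"grip": -1}
    - {"translation": [-0.088,-0.056,0],"rotation": [0,0,0.326],"grip": -1}
    - {"translation": [-0.132,-0.084,0],"rotation": [0,0,0.49],"grip": -1}
    - {"translation": [-0.176,-0.112,0],"rotation": [0,0,0.652],"grip": -1}
    - {"translation": [-0.22,-0.14,0],"rotation": [0,0,0.815],"grip": -1}
    - {"translation": [-0.264,-0.168,0],"rotation": [0,0,0.98],"grip": -1}
    - {"translation": [-0.308,-0.195,0],"rotation": [0,0,1.14],"grip": -1}
    - {"translation": [-0.35,-0.22,0],"rotation": [0,0,1.305],"grip": -1}

```text
time: 2.5
eef_pos: [0.4319, 0.1711, 0.2315]
tool_rot: [3.141, -0.0, 1.495]
force: [0.2, 0.1, -0.1]
finger_gap: 0.0855
grip_force: 0.0
```

```bash
python3 -c "
from h import *
o=sensors.get_obs();print(o['time'],o['eef_pos'],o['tool_rot'],o['q'])
delta([.601,-.038,.17],-4)"
```

```text
2.5 [0.43194336 0.17113505 0.23151875] [ 3.14102686e+00 -4.19164329e-04  1.49497695e+00] [ 3.77135246e-01  1.56282477e-01 -2.73426888e-01  1.14039479e+00
  1.29290118e-04  2.02375112e+00]
delta [-0.1958  0.1844  0.0615] rot [ 0.0006 -0.0004 -0.006 ]
```

Call:
send_rows:
  series:
    - {"translation": [-0.039,0.037,0.012],"rotation": [0,0,0],"grip": -1}
    - {"translation": [-0.078,0.074,0.024],"rotation": [0,0,0],"grip": -1}
    - {"translation": [-0.117,0.111,0.036],"rotation": [0,0,0],"grip": -1}
    - {"translation": [-0.156,0.148,0.048],"rotation": [0,0,0],"grip": -1}
    - {"translation": [-0.18,0.17,0.058],"rotation": [0,0,0],"grip": -1}
    - {"translation": [-0.196,0.184,0.0615],"rotation": [0,0,0],"grip": -1}
    - {"translation": [-0.196,0.184,0.0615],"rotation": [0,0,0],"grip": -1}

```text
time: 3.38
eef_pos: [0.6012, -0.0365, 0.1694]
tool_rot: [-3.141, -0.0, 1.499]
force: [-0.2, 0.1, 0.1]
finger_gap: 0.0851
grip_force: 0.0
```

```bash
python3 -c "
from h import *
o=sensors.get_obs();print(o['time'],o['eef_pos'],o['tool_rot'])
s=get_image('scene');save(s,'s2.png',(150,100,220,160),3.5)
print(proj(s,[o['eef_pos'],[.601,-.038,.11],[.601,-.038,0]])-[150,100])
delta([.601,-.038,.08],-4)"
```

```text
3.375 [ 0.60119685 -0.03650522  0.16943013] [-3.14110973e+00 -1.73949213e-04  1.49937047e+00]
[[104.48914787  93.22328818]
 [104.03667163 109.14475576]
 [104.08946761 136.01372032]]
delta [-0.0024  0.0006  0.0898] rot [-0.0006 -0.0006 -0.0006]
```

View pics/s2.png

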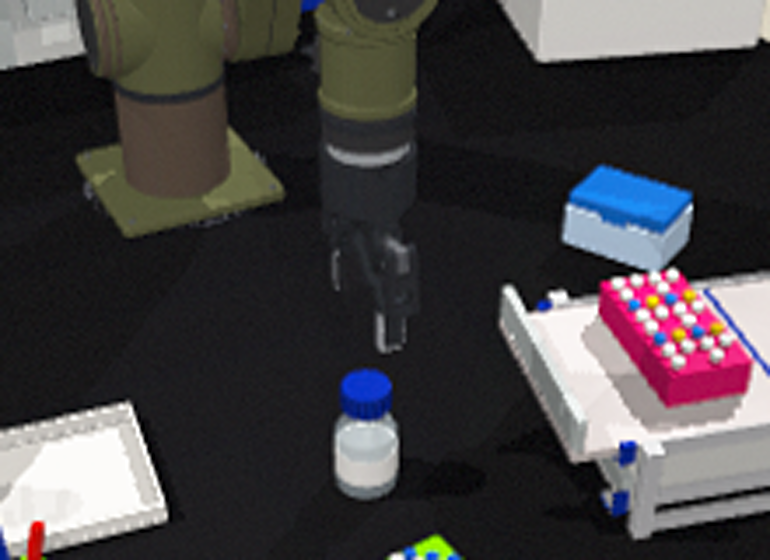

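The picture shows the gripper above the bottle. The cap-top centre at (366,382) in the crop matches the predicted (364,382). Going down.

Call:
send_rows:
  series:
    - {"translation": [0,0,0.02],"rotation": [0,0,0],"grip": -1}
    - {"translation": [0,0,0.04],"rotation": [0,0,0],"grip": -1}
    - {"translation": [0,0,0.06],"rotation": [0,0,0],"grip": -1}
    - {"translation": [0,0,0.08],"rotation": [0,0,0],"grip": -1}
    - {"translation": [0,0,0.09],"rotation": [0,0,0],"grip": -1}
    - {"translation": [0,0,0.09],"rotation": [0,0,0],"grip": -0.3}
    - {"translation": [0,0,0.09],"rotation": [0,0,0],"grip": 0.2}
    - {"translation": [0,0,0.09],"rotation": [0,0,0],"grip": 1}

```text
time: 4.42
eef_pos: [0.6014, -0.0357, 0.0812]
tool_rot: [3.14, -0.0, 1.501]
force: [-1.1, 0.4, 3.1]
finger_gap: 0.0422
grip_force: 60.5
```

Call:
send_rows:
  series:
    - {"translation": [0,0,0],"rotation": [0,0,0],"grip": 1}
    - {"translation": [0,0,0],"rotation": [0,0,0],"grip": 1}
    - {"translation": [0,0,0],"rotation": [0,0,0],"grip": 1}
    - {"translation": [0,0,0],"rotation": [0,0,0],"grip": 1}

```text
time: 4.92
eef_pos: [0.6014, -0.0357, 0.0812]
tool_rot: [3.14, -0.0, 1.501]
force: [-1.9, 0.8, 6.3]
finger_gap: 0.0422
grip_force: 60.6
```

Call:
send_rows:
  series:
    - {"translation": [0,0,-0.01],"rotation": [0,0,0],"grip": 1}
    - {"translation": [0,0,-0.03],"rotation": [0,0,0],"grip": 1}
    - {"translation": [0,0,-0.06],"rotation": [0,0,0],"grip": 1}
    - {"translation": [0,0,-0.07],"rotation": [0,0,0],"grip": 1}
    - {"translation": [0,0,-0.07],"rotation": [0,0,0],"grip": 1}

```text
time: 5.55
eef_pos: [0.6013, -0.0359, 0.1503]
tool_rot: [3.14, 0.0, 1.501]
force: [0.1, 0.2, -3.0]
finger_gap: 0.0426
grip_force: 61.0
```

```bash
python3 -c "
from h import *
o=sensors.get_obs();print(o['time'],o['eef_pos'],o['tool_rot'],o['force'])
s=get_image('scene')
for n in ['bottle_center','tray','amber_center']:
  for c in ['scene','top']:
    print(n,c,[(np.round(r['extent'],1),r['confidence']) for r in search_frame(n,c)][:1])
p=o['eef_pos'];print(proj(s,[p+[0,0,.030],p+[0,0,-.08]]))
delta([.489,-.274,o['eef_pos'][2]],-6)"
```

```text
5.55 [ 0.60132749 -0.0358524   0.15030662] [3.14011802e+00 7.80226360e-06 1.50070661e+00] [ 0.09717885  0.16142118 -3.03429969]
bottle_center scene [(array([247.1, 187.1,  16.6,  41.7]), 0.57)]
bottle_center top [(array([263.3, 169.2,  17.3,  19.6]), 0.78)]
tray scene [(array([114.6, 218.2,  82.3,  48.3]), 0.83)]
tray top [(array([324.5, 187.3,  78.1,  54.9]), 0.95)]
amber_center scene [(array([122.9, 212.1,  21. ,  41.7]), 0.76)]
amber_center top [(array([365.8, 204.2,  23.9,  24.1]), 0.82)]
[[254.7051912  190.18439081]
 [254.72262655 219.04395976]]
delta [-0.2455 -0.0943 -0.0013] rot [-0.0017  0.      0.0347]
```

Call:
send_rows:
  series:
    - {"translation": [-0.02,-0.008,0],"rotation": [0,0,0.005],"grip": 1}
    - {"translation": [-0.06,-0.023,0],"rotation": [0,0,0.01],"grip": 1}
    - {"translation": [-0.1,-0.038,0],"rotation": [0,0,0.015],"grip": 1}
    - {"translation": [-0.14,-0.054,0],"rotation": [0,0,0.02],"grip": 1}
    - {"translation": [-0.18,-0.069,0],"rotation": [0,0,0.03],"grip": 1}
    - {"translation": [-0.22,-0.085,0],"rotation": [0,0,0.035],"grip": 1}
    - {"translation": [-0.24,-0.092,0],"rotation": [0,0,0.035],"grip": 1}
    - {"translation": [-0.2455,-0.094,0],"rotation": [0,0,0.035],"grip": 1}

```text
time: 6.9
eef_pos: [0.4884, -0.2757, 0.1497]
tool_rot: [-3.141, 0.0, 1.463]
force: [0.6, -0.1, -3.0]
finger_gap: 0.0427
grip_force: 61.1
```

```bash
python3 -c "
from h import *
o=sensors.get_obs();print(o['time'],o['eef_pos'],o['tool_rot'],o['force'])
s=get_image('scene');save(s,'s3.png',(90,130,150,160),3.6)
delta([.489,-.274,.086],-6)"
```

```text
6.9 [ 0.4884396  -0.27573018  0.14971935] [-3.14112637e+00  8.13499129e-05  1.46274474e+00] [ 0.58400722 -0.05971997 -3.04678498]
delta [0.0016 0.0002 0.0638] rot [-0.0004  0.0004 -0.0027]
```

View pics/s3.png

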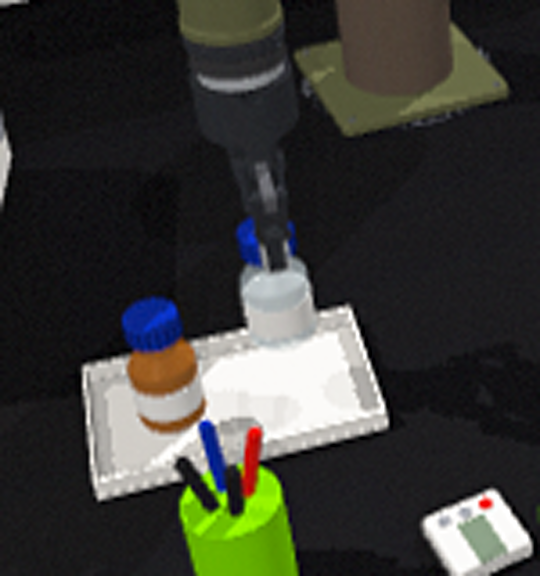

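The bottle hangs upright over the free half of the tray (base at (283,335) in the crop, about 64 mm above the floor), clear of the amber bottle. Lowering it.

Call:
send_rows:
  series:
    - {"translation": [0.001,0,0.02],"rotation": [0,0,0],"grip": 1}
    - {"translation": [0.001,0,0.04],"rotation": [0,0,0],"grip": 1}
    - {"translation": [0.001,0,0.055],"rotation": [0,0,0],"grip": 1}
    - {"translation": [0.001,0,0.061],"rotation": [0,0,0],"grip": 1}
    - {"translation": [0.001,0,0.063],"rotation": [0,0,0],"grip": 1}
    - {"translation": [0.001,0,0.0645],"rotation": [0,0,0],"grip": 1}
    - {"translation": [0.001,0,0.0645],"rotation": [0,0,0],"grip": 1}

```text
time: 7.82
eef_pos: [0.4903, -0.2733, 0.0858]
tool_rot: [3.141, 0.0, 1.466]
force: [-0.2, -0.4, -0.8]
finger_gap: 0.0428
grip_force: 61.1
```

Call:
send_rows:
  series:
    - {"translation": [0,0,0.0005],"rotation": [0,0,0],"grip": 0.0}
    - {"translation": [0,0,0.0005],"rotation": [0,0,0],"grip": -0.3}
    - {"translation": [0,0,0.0005],"rotation": [0,0,0],"grip": -1}
    - {"translation": [0,0,0.0005],"rotation": [0,0,0],"grip": -1}
    - {"translation": [0,0,0.0005],"rotation": [0,0,0],"grip": -1}
    - {"translation": [0,0,-0.02],"rotation": [0,0,0],"grip": -1}
    - {"translation": [0,0,-0.06],"rotation": [0,0,0],"grip": -1}
    - {"translation": [0,0,-0.1],"rotation": [0,0,0],"grip": -1}

```text
time: 8.82
eef_pos: [0.4896, -0.2729, 0.1861]
tool_rot: [-3.141, -0.0, 1.466]
force: [0.6, -0.4, -0.6]
finger_gap: 0.0855
grip_force: 0.0
```

```bash
python3 -c "
from h import *
o=sensors.get_obs();print(o['time'],o['eef_pos'],o['tool_rot'],o['q'])
s=get_image('scene')
print([(np.round(r['extent'],1),r['confidence']) for r in search_frame('bottle_center','scene')][:1])
k=.5;print(proj(s,[[.490,-.274,.114],[.490,-.274,.004]]))
delta([.641,.100,.18],77);delta([.641,.1,.18],257)
"
```

```text
8.825 [ 0.48963495 -0.2729298   0.18606783] [-3.14073913e+00 -3.49993703e-04  1.46581311e+00] [-5.08510590e-01  3.43289224e-01 -1.38062538e-01  1.09036697e+00
 -1.32678201e-05  1.16726882e+00]
[(array([160.8, 204.6,  20.6,  42.1]), 0.81)]
[[167.4525543  209.6131127 ]
 [172.1820872  236.68278902]]
delta [0.3882 0.108  0.0096] rot [ 0.0042  0.0089 -1.4489]
delta [0.3882 0.108  0.0096] rot [ 0.0042  0.0089 -1.4489]
```

Call:
send_rows:
  series:
    - {"translation": [0.045,0.013,0.001],"rotation": [0,0,-0.18],"grip": -1}
    - {"translation": [0.095,0.027,0.001],"rotation": [0,0,-0.36],"grip": -1}
    - {"translation": [0.145,0.042,0.001],"rotation": [0,0,-0.54],"grip": -1}
    - {"translation": [0.195,0.056,0.001],"rotation": [0,0,-0.72],"grip": -1}
    - {"translation": [0.245,0.07,0.001],"rotation": [0,0,-0.9],"grip": -1}
    - {"translation": [0.295,0.084,0.001],"rotation": [0,0,-1.08],"grip": -1}
    - {"translation": [0.345,0.099,0.001],"rotation": [0,0,-1.26],"grip": -1}
    - {"translation": [0.388,0.112,0.001],"rotation": [0,0,-1.44],"grip": -1}

```text
time: 9.93
eef_pos: [0.6422, 0.1029, 0.1832]
tool_rot: [-3.141, -0.001, 2.912]
force: [-0.4, -0.1, -0.4]
finger_gap: 0.0852
grip_force: 0.0
```

```bash
python3 -c "
from h import *
o=sensors.get_obs();print(o['time'],o['eef_pos'],o['tool_rot'],o['q'])
s=get_image('scene');save(s,'s4.png',(260,110,170,150),3.8)
p=np.array([.645,.107,.13]);a=np.radians(76.5);x=np.array([np.cos(a),np.sin(a),0]);y=np.array([-x[1],x[0],0])
print((proj(s,[p+.1*y,p-.1*y,p+.205*x+.1*y-[0,0,.035],p+.205*x-.1*y-[0,0,.035]])-[260,110])*3.8)
delta([.645,.107,.101],76.5)
"
```

```text
9.925 [0.64215285 0.10294768 0.18323652] [-3.14118995e+00 -9.78308140e-04  2.91248510e+00] [ 1.58965076e-01  4.98492621e-01  1.05385100e-01  1.17874675e+00
 -2.56258129e-06  3.88072435e-01]
[[124.25435475 269.44623949]
 [206.04942942 414.76106938]
 [338.33063204 272.36852314]
 [445.12027614 410.33490797]]
delta [-0.0009 -0.0016  0.0819] rot [0.0048 0.0004 0.0149]
```

View pics/s4.png

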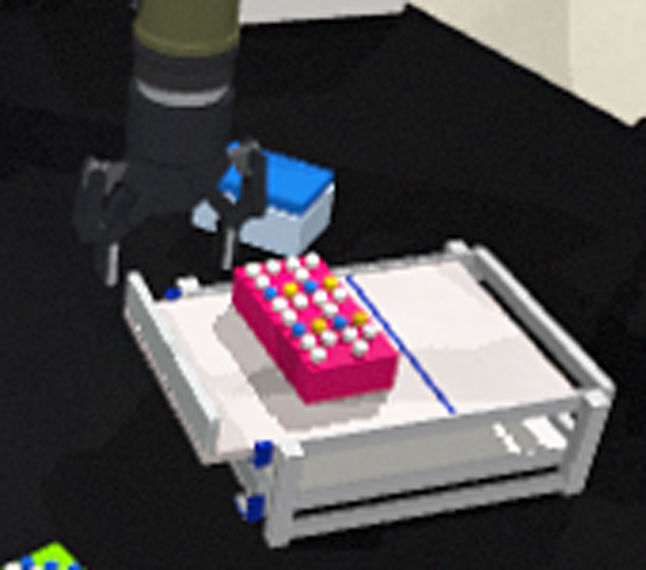

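The picture shows the gripper straddling above the upstand, whose top ends are at (130,275) and (214,415), about 2 raw pixels from the prediction. The corrected target is (0.648, 0.110). Descending.

Call:
send_rows:
  series:
    - {"translation": [-0.003,0.002,0],"rotation": [0,0,0.024],"grip": -1}
    - {"translation": [-0.003,0.002,0.02],"rotation": [0,0,0.024],"grip": -1}
    - {"translation": [-0.003,0.002,0.04],"rotation": [0,0,0.024],"grip": -1}
    - {"translation": [-0.003,0.002,0.06],"rotation": [0,0,0.024],"grip": -1}
    - {"translation": [-0.003,0.002,0.075],"rotation": [0,0,0.024],"grip": -1}
    - {"translation": [-0.003,0.002,0.081],"rotation": [0,0,0.024],"grip": -0.5}
    - {"translation": [-0.003,0.002,0.081],"rotation": [0,0,0.024],"grip": 0}
    - {"translation": [-0.003,0.002,0.081],"rotation": [0,0,0.024],"grip": 0.3}

```text
time: 10.98
eef_pos: [0.646, 0.1022, 0.1041]
tool_rot: [3.141, 0.001, 2.881]
force: [0.1, -1.3, 0.3]
finger_gap: 0.0325
grip_force: 0.0
```

Call:
send_rows:
  series:
    - {"translation": [0,0,0],"rotation": [0,0,0],"grip": 0.5}
    - {"translation": [0,0,0],"rotation": [0,0,0],"grip": 0.6}
    - {"translation": [0,0,0],"rotation": [0,0,0],"grip": 0.7}
    - {"translation": [0,0,0],"rotation": [0,0,0],"grip": 1}
    - {"translation": [0,0,0],"rotation": [0,0,0],"grip": 1}
    - {"translation": [0,0,0],"rotation": [0,0,0],"grip": 1}

```text
time: 11.72
eef_pos: [0.6465, 0.1035, 0.1048]
tool_rot: [3.139, 0.002, 2.884]
force: [0.5, 4.3, 5.0]
finger_gap: 0.0089
grip_force: 59.8
```

Gripped, gap 8.9 mm. First I'll draw it 50 mm slowly and watch the lateral force.

Call:
send_rows:
  series:
    - {"translation": [0,-0.003,0],"rotation": [0,0,0],"grip": 1}
    - {"translation": [0,-0.008,0],"rotation": [0,0,0],"grip": 1}
    - {"translation": [0,-0.015,0],"rotation": [0,0,0],"grip": 1}
    - {"translation": [0,-0.023,0],"rotation": [0,0,0],"grip": 1}
    - {"translation": [0,-0.031,0],"rotation": [0,0,0],"grip": 1}
    - {"translation": [-0.001,-0.039,0],"rotation": [0,0,0],"grip": 1}
    - {"translation": [-0.001,-0.046,0],"rotation": [0,0,0],"grip": 1}
    - {"translation": [-0.001,-0.05,0],"rotation": [0,0,0],"grip": 1}

```text
time: 12.72
eef_pos: [0.6342, 0.055, 0.1042]
tool_rot: [3.138, 0.001, 2.883]
force: [-0.4, 6.7, 3.5]
finger_gap: 0.0089
grip_force: 59.5
```

```bash
cat > m.py <<'E'
from h import *
np.set_printoptions(precision=4,suppress=True)
def meas():
    o=sensors.get_obs();print(o['time'],o['eef_pos'],np.array(o['tool_rot']),'F',o['force'],'M',o['moment'],o['grip_force'])
    R=Ro.from_euler('xyz',o['tool_rot']);print('F tool',R.inv().apply(o['force']),'tool y deg',np.degrees(o['tool_rot'][2])-90)
    im=get_image('top'); c=im['color'].astype(int)
    hsv=cv2.cvtColor(im['color'],cv2.COLOR_RGB2HSV)
    B=c[...,2]-(c[...,0]+c[...,1])/2
    m=(B>22).astype(np.uint8); m[:, :140]=0; m[:,250:]=0; m[:105]=0; m[205:]=0
    n,l,s,ce=cv2.connectedComponentsWithStats(m,connectivity=8)
    for i in range(1,n):
        if s[i,4]<6: continue
        v,u=np.where(l==i); w=B[v,u]; cc=[(u*w).sum()/w.sum(),(v*w).sum()/w.sum()]
        print(s[i],np.round(cc,2),onplane(im,cc,.095)[0,:2],end=' ')
        if s[i,3]>14:
            pts=[[np.average(u[v==r],weights=w[v==r]),r] for r in np.unique(v)]
            P=onplane(im,pts,.095)[:,:2].astype(np.float32); f=cv2.fitLine(P,cv2.DIST_HUBER,0,.01,.01).ravel()
            print('ang',np.degrees(np.arctan(f[1]/f[0])),'ends',P[0],P[-1],end='')
        print()
    return im
E
python3 -c "
from m import *
meas()"
```

```text
12.725 [0.6342 0.055  0.1042] [3.1383 0.0011 2.8831] F [-0.3886  6.7275  3.5391] M [ 1.3879 -0.2901  0.3422] 59.47485387325287
F tool [ 2.0911  6.4164 -3.5204] tool y deg 75.19214765956517
[170 122  18  60 147] [178.12 153.02] [0.676  0.2545] ang -14.256478 ends [0.7791 0.2312] [0.5858 0.2773]
[196 146   4   4  13] [197.58 147.51] [0.6923 0.1924] 
[192 162   4   4  12] [193.82 163.85] [0.6392 0.2037] 
[200 189   4   5  12] [201.97 190.16] [0.5543 0.1773]
```

Call:
send_rows:
  series:
    - {"translation": [0,-0.003,0],"rotation": [0,0,0],"grip": 1}
    - {"translation": [0,-0.009,0],"rotation": [0,0,0],"grip": 1}
    - {"translation": [0,-0.017,-0.0005],"rotation": [0,0,0],"grip": 1}
    - {"translation": [0,-0.025,-0.0005],"rotation": [0,0,0],"grip": 1}
    - {"translation": [0,-0.033,-0.001],"rotation": [0,0,0],"grip": 1}
    - {"translation": [0,-0.041,-0.001],"rotation": [0,0,0],"grip": 1}
    - {"translation": [-0.001,-0.047,-0.001],"rotation": [0,0,0],"grip": 1}
    - {"translation": [-0.001,-0.05,-0.001],"rotation": [0,0,0],"grip": 1}

```text
time: 13.78
eef_pos: [0.6213, 0.0046, 0.1041]
tool_rot: [-3.142, -0.001, 2.881]
force: [1.0, 4.3, 0.7]
finger_gap: 0.0087
grip_force: 59.2
```

```bash
python3 -c "
from m import *
meas()"
```

```text
13.775 [0.6213 0.0046 0.1041] [-3.1415 -0.0006  2.8815] F [1.0181 4.2669 0.6833] M [ 1.1387 -0.3432  0.2803] 59.15803849697113
F tool [ 0.114   4.3851 -0.6836] tool y deg 75.09626334032271
[216 125   6   4  19] [218.63 126.84] [0.7592 0.1255] 
[186 126  18  59 142] [193.8  156.17] [0.6642 0.2041] ang -14.36758 ends [0.7637 0.179 ] [0.575  0.2261]
[212 149   4   5  13] [213.89 151.11] [0.679  0.1403] 
[224 151   4   5  14] [225.34 153.13] [0.6714 0.1041] 
[209 166   4   4  14] [210.17 167.53] [0.6259 0.1519] 
[221 168   3   4  12] [221.99 169.63] [0.6182 0.1147] 
[200 189   8   8  32] [203.71 191.62] [0.5495 0.1718]
```

Call:
send_rows:
  series:
    - {"translation": [0,-0.003,0],"rotation": [0,0,0],"grip": 1}
    - {"translation": [0,-0.009,0],"rotation": [0,0,0],"grip": 1}
    - {"translation": [0,-0.016,-0.0005],"rotation": [0,0,0],"grip": 1}
    - {"translation": [0,-0.023,-0.0005],"rotation": [0,0,0],"grip": 1}
    - {"translation": [0,-0.03,-0.0005],"rotation": [0,0,0],"grip": 1}
    - {"translation": [0,-0.036,-0.0005],"rotation": [0,0,0],"grip": 1}
    - {"translation": [0,-0.04,-0.0005],"rotation": [0,0,0],"grip": 1}

```text
time: 14.7
eef_pos: [0.611, -0.0342, 0.1047]
tool_rot: [-3.141, -0.0, 2.881]
force: [0.6, 3.2, -0.9]
finger_gap: 0.0086
grip_force: 58.7
```

```bash
python3 -c "
from m import *
im=meas(); s=get_image('scene')
r=lambda i,x,y,w,h,k:cv2.resize(i['color'][y:y+h,x:x+w,::-1],(w*k,h*k),interpolation=cv2.INTER_CUBIC)
a=r(im,180,110,60,90,6);b=r(s,285,170,70,90,6);cv2.imwrite('pics/c5.png',np.hstack([a,b]))
"
```

```text
14.7 [ 0.611  -0.0342  0.1047] [-3.1412 -0.0004  2.8813] F [ 0.5752  3.1676 -0.862 ] M [ 0.6073 -0.2844  0.1611] 58.69329035282135
F tool [0.2591 3.2093 0.8608] tool y deg 75.08608804887942
[198 125  24  63 165] [207.43 155.34] [0.6657 0.1607] ang -14.549772 ends [0.7655 0.1307] [0.5645 0.1882]
[225 152   4   4  14] [226.46 153.81] [0.6691 0.1005] 
[237 154   4   5  14] [238.2 155.9] [0.6613 0.0636] 
[221 169   4   4  14] [222.86 170.38] [0.6157 0.112 ] 
[233 171   4   4  14] [234.71 172.55] [0.6078 0.0749] 
[200 189   8   8  33] [203.69 191.57] [0.5497 0.1719]
```

View pics/c5.png

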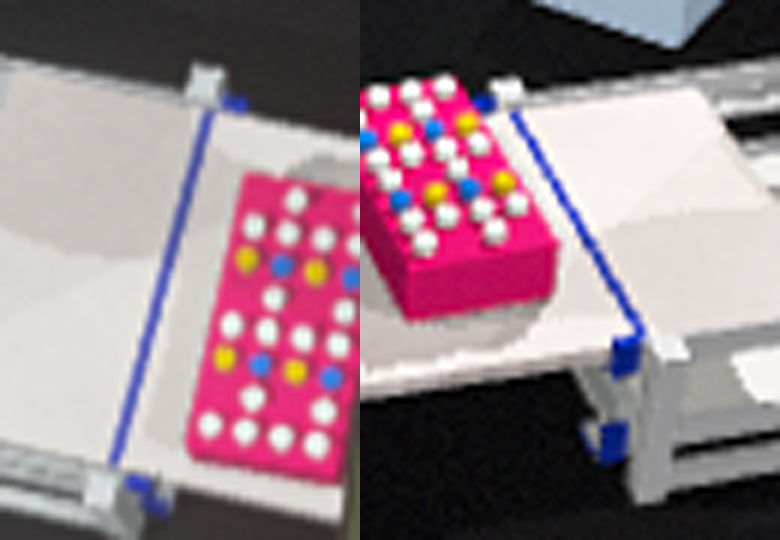

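```bash
python3 -c "
from m import *
im=get_image('top'); s=get_image('scene')
a=np.radians(76);x=np.array([np.cos(a),np.sin(a)]);y=np.array([-x[1],x[0]])
def f(i,n,p,z):
  q=onplane(i,p,z)[:,:2]; print(n,z,'along',q@x,'across',q@y)
for z in (.085,.099):
  f(im,'cap front far,near',[[221.3,127.3],[205.3,191]],z)
f(im,'cap rear far,near',[[217.2,126.7],[201,189.5]],.095)
f(im,'line far,near',[[180+211/6,110+110/6],[180+116/6,110+463/6]],.095)
f(im,'rack rear',[[129.7,110],[115.2,173.3]],.101)
S=lambda u,v:[285+(u-360)/6,170+v/6]
f(s,'sc line far,near',[S(515,112),S(638,330)],.095)
for z in (.085,.099): f(s,'sc cap near front top/ rear top; far front',[S(613,340),S(638,335),S(473,100)],z)
c=s['color'][225:250,322:336].astype(int); print((c[...,2]-c[...,0]).clip(0))
"
```

```text
cap front far,near 0.085 along [0.2985 0.2971] across [-0.7097 -0.4962]
cap front far,near 0.099 along [0.2959 0.2946] across [-0.7053 -0.494 ]
cap rear far,near 0.095 along [0.31   0.3096] across [-0.7057 -0.4963]
line far,near 0.095 along [0.315  0.3165] across [-0.699  -0.5023]
rack rear 0.101 along [0.6058 0.5911] across [-0.7001 -0.4855]
sc line far,near 0.095 along [0.3218 0.3183] across [-0.5086 -0.6977]
sc cap near front top/ rear top; far front 0.085 along [0.3089 0.3224 0.3081] across [-0.6914 -0.6906 -0.4789]
sc cap near front top/ rear top; far front 0.099 along [0.3014 0.3147 0.3006] across [-0.7062 -0.7054 -0.4977]
[[  0   0   0   0   0   0   0   0  43 179  88   0   0   0]
 [  0   0   0   0   0  84 106 156 198 141  61  17   0   1]
 [  0   0   0   0   0 128 181 170 156  93  11   0   1   1]
 [  0   0   0   0   0  98 107 107 113  67   0   0   0   0]
 [  0   0   0   0  15  87 115 112 114  62   0   0   0   1]
 [  0   0   0   1  27  95 115 112 106  56   0   0   0   0]
 [  1   3   8  30  41 121 118 118  93  43   0   2   1   0]
 [  1   2   2   0   6  95  76  48  31   9   0   2 
[... 312 characters left out ...]
2   0   0   2   0   1   1   3   0   2   0   1   0]
 [  0   0   0   0   0   7  10   9   0   0   0   0   1   1]
 [  6   0   0  10  21  54  62  48   0   0   1   2   1   1]
 [ 25   0   3  90 117 114 112  71   0   0   1   1   2   1]
 [ 40   0   0  54 126 117 112  64   0   1   2   0   0   0]
 [ 32  31   0  94 113 113 107  56   0   0   1   1   1   0]
 [ 38  72  11  91 111 116  99  51   0   0   1   1   1   1]
 [  8  36  54 110 115 118  95  35   0   0   0   0   0   1]
 [  0   0  12 104  98 100  89   3   0   0   1   1   1   1]
 [  5   0  14  56  39  15   0   0   0   1   2   1   1   0]
 [  5   0   1   0   0   3   0   0   0   0   1   1   0   1]
 [  0   0   1   5   0   0   0   1   1   0   0   1   0   0]]
```

Measured along the rack axis, the line sits about 19 mm behind the front faces of the blue caps, in both cameras. The 300 mm rack length also puts the runners' front at the cap fronts. I'll draw 17.5 mm more.

Call:
send_rows:
  series:
    - {"translation": [0,-0.003,0],"rotation": [0,0,0],"grip": 1}
    - {"translation": [0,-0.007,0],"rotation": [0,0,0],"grip": 1}
    - {"translation": [0,-0.011,0],"rotation": [0,0,0],"grip": 1}
    - {"translation": [0,-0.015,0],"rotation": [0,0,0],"grip": 1}
    - {"translation": [0,-0.0175,0],"rotation": [0,0,0],"grip": 1}
    - {"translation": [0,-0.0175,0],"rotation": [0,0,0],"grip": 1}
    - {"translation": [0,-0.0175,0],"rotation": [0,0,0],"grip": 1}

```text
time: 15.78
eef_pos: [0.6066, -0.0511, 0.1048]
tool_rot: [-3.14, -0.0, 2.881]
force: [-0.2, -0.3, -1.8]
finger_gap: 0.0088
grip_force: 58.7
```

```bash
python3 -c "
from m import *
im=meas(); s=get_image('scene')
r=lambda i,x,y,w,h,k:cv2.resize(i['color'][y:y+h,x:x+w,::-1],(w*k,h*k),interpolation=cv2.INTER_CUBIC)
a=r(im,180,110,60,90,6);b=r(s,275,170,70,90,6);cv2.imwrite('pics/c6.png',np.hstack([a,b]))
"
```

```text
15.775 [ 0.6066 -0.0511  0.1048] [-3.1403 -0.0001  2.8814] F [-0.1645 -0.3068 -1.8028] M [ 0.1236 -0.1285  0.1349] 58.67642283439636
F tool [ 0.0799 -0.3365  1.8032] tool y deg 75.09132396067164
[200 125  22  72 199] [210.89 161.86] [0.6442 0.1497] ang -14.497436 ends [0.7655 0.1307] [0.5355 0.1615]
[230 153   5   5  13] [232.01 155.02] [0.6647 0.083 ] 
[242 156   4   4  13] [243.77 157.25] [0.6564 0.0461] 
[227 170   4   4  14] [228.45 171.43] [0.6119 0.0945] 
[239 172   4   4  14] [240.17 173.7 ] [0.6037 0.0579]
```

View pics/c6.png

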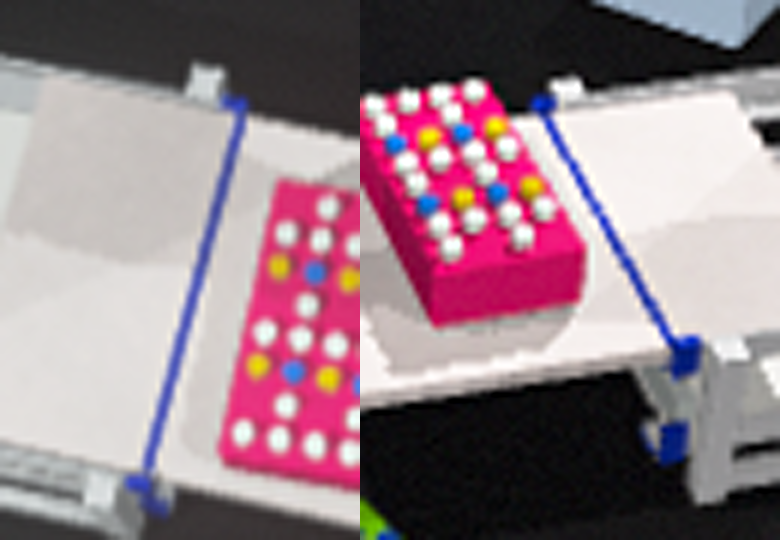

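The picture shows the blue line meeting the front part of both caps: far end (242,112), cap front (248,104), about 2 mm short. The tubes are standing, and the TCP height is unchanged since the grip (0.1048), so the shelf is level. Handing in.

```bash
python3 -c "
from h import *
print(search_frame('bottle_center','scene')[:1]); print(arm.sign_off())"
```

```text
[{'extent': [160.7, 208.4, 20.7, 37.6], 'confidence': 0.84}]
the job is handed in; nothing more can be done
None
```

I handed the job in: the clear bottle stands in the free half of the spill tray, and the fingers still grip the shelf with its blue line about 2 mm behind the front ends of the runners and the tubes standing on it; no verdict was returned.

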